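# Load a settled counting chamber on the microscope with a lifter

## Robot

A 7-joint arm with a two-finger parallel gripper is mounted at the origin on the work surface. World frame = base frame: x ahead of the robot, y to its left, z up, the work surface at z = 0. Lengths are in m, angles in rad, forces in N, time in s.
With the tool pointing down it reaches from about 0.35 to 0.9 m from the base axis. Payload 8.1 kg.
Tool frame: the origin (TCP) lies on the centre line of the jaws, within the pads' length; the fingertips stand 14 mm ahead of it and the grasp point (between the pads) lies 5 mm behind it (tip_reach is the distance from the TCP to the fingertips, in m); z points along the fingers, y is the line along which they close (so a half turn about z gives the same grasp; the last joint's range is limited). The gripper opens to 92 mm and grips with 3 to 60 N. Pads are 19 mm wide; open, the fingers measure 130 mm over their backs; the gripper's body (75 mm by 190 mm) begins 47 mm behind the grasp point.
Start: joints at [-1.263, 0.434, 0.025, 1.573, -0.012, 1.134, -0.075], TCP at [0.25, 0.573, 0.241] pointing down, gripper open.
Joint ranges: [-2.62, 2.62], [-0.44, 2.09], [-1.27, 1.32], [0.08, 2.57], [-1.32, 4.46], [0.12, 2], [-2.74, 2.74]. Speed limits (rad/s): [2.22, 2.22, 3.01, 3.01, 3.14, 3.14, 3.14].

## Interface

Orientations are given as a unit quaternion [x, y, z, w].
In Python, from station import observe, grab_frame, hand_in, tip_reach gives the robot as it stands. The module is installed in compiled form; this text tells all that it offers.
- The arm moves only by the tool move_arm, never from a script. Its arguments are lists of equal length, an entry for each row: "slide": the shift along the tool's x, y, z in mm, a list of three; "spin": the turn about the tool's z in rad. In form: {"slide": [[x, y, z], ...], "spin": [spin, ...]}. A call has 1 to 8 rows; each row shifts and turns the commanded pose from where the row before left it, along the tool's axes as they then stand; what a row does not reach is not made up. A row lasts 1/8 s, in which the tool goes at most 62.5 mm and 10.7 degrees, less where a joint would pass 70% of its speed; a pose out of reach is approached as far as the arm can. A call is refused whole if a number of a shift passes 62.5 or a number of a turn 0.188, either way. A call with a gripper value outside its range is refused whole. "claw" is the opening, from 0 (shut) to 1 (fully open), set as the call begins (left out, the last holds). The fingers move at their own pace and stop on an object; the grip force is fixed at half the most. Time passes only in rows, so rows that do not move let the fingers close. It gives the time, the measured TCP pose, the force, the opening and the grip force at its end, in the units of the state.
- observe(): the state, without advancing time (a new reading comes with each control period).
- grab_frame(name): name is "scene" or "top" or "wrist"; returns a dict with "color" (400x640x3 uint8, red, green, blue), "fx", "fy", "cx", "cy" (pixels), "xyz" and "orientation" of the camera in the world. Camera axes: x right, y down, z forward; pixel columns grow to the right and rows downward; lengths in m; the calibration is good to about 2 mm. A picture is of the moment at which its call begins. There is no depth.
- hand_in(): hands the job in; it is judged then, once.
The state is a dict: "t": time; "joint_pos": joint angles; "joint_velocities": joint speeds; "joint_torque": joint torques, N m; "eef_pos": TCP position; "orientation": TCP orientation; "wrist_force": force on the tool from outside, world axes, zero at the start; "torque": the same for the moment, N m; "grip_width": finger opening in m; "finger_force": force on a finger pad.
Only numpy, scipy, OpenCV 4.12 (cv2) and the standard library are available. Lean on these libraries where they do the work, as an engineer would, in place of code of your own. Each camera call takes 0.05 s, during which the arm holds its last target. There are 200 camera calls.

## Task

The glass counting chamber has settled on the two ribs of the moist tray: slide the lifter's blade under it and, keeping it level and never touching it with the fingers, carry it on the blade to the microscope's slide holder. Set it down on the two rails, push it with the lifter's heel under both spring clips until you feel it meet the adjustable stop bar and press it firmly home there for about half a second (some 5 N more than the clips take; the glass breaks at 15 N), then draw the lifter out and lay it back level in its rest, leaving the chamber fully home and the other things on the bench where they are.

Things in the scene. Friction and masses are not known exactly. Their poses are not given: they have to be found in the camera images.
- chamber_mid (a point): Centre (half-way up) of the glass counting chamber: a clear-glass slab 35 mm (x) x 76 mm (y) x 5 mm (z), about 36 g, flat, with dark grooves and a thin cover glass on top; same either way round. Starts lying across the tray's two ribs. A push of over 15 N breaks it; it must stay within 0.15 rad of level.
- ribs (a point): Moist tray: fixed grey open tray 130 mm (x) x 170 mm (y), its walls 10 mm high. This point is midway between the tops of two ribs, 24 mm above the bench; the ribs run along x (108 mm long, 6 mm wide) at y = -30 and +30 mm: 54 mm wide and 14 mm high (over the tray wall) is free for the blade under the chamber. x points away from the robot side.
- lifter_grip (a point): Cranked lifter: centre of the place to grip its black handle (14 mm wide in y, 16 mm high, from 35 mm ahead of this point to 67 mm behind it), 38 mm behind the heel and 38 mm above the blade's underside. x points to the blade's tip, z up. 90 g. Grip it firmly (40 N). Starts with blade flat on the bench and handle's tail in the rest.
- lifter_heel (a point): Lifter: rear end of the blade's top face, at the foot of the heel; axes as at the grip. From here the flat steel blade runs 40 mm to +x, 34 mm wide, 2 mm thick. The heel is an upright steel plate facing +x (34 mm wide and 12 mm high, narrower above), which can push the chamber by its near long side.
- rest_grip (a point): Lifter's rest: where the lifter's grip point is when it lies in the rest, blade flat on the bench, handle along this x. The rest is a fixed steel block 26 mm (x) x 44 mm (y) centred 47 mm behind this point, with an open groove 24 mm wide for the tail; groove floor 30 mm, sides 39 mm above the bench.
- seat (a point): Slide holder on the microscope's stage: the chamber's centre when home is here, give or take 4 mm in x (adjustable stop); x points to the stop bar (away from the robot side), y along the chamber's long side. Below, two level rails, tops 2.5 mm under this point and 130 mm above the bench, run in x from -60 to +32 mm at |y| = 25 to 48 mm; 50 mm is free between them for the blade, 15 mm deep to the stage plate.
- scope: Compact inverted microscope, fixed, white, 235 x 200 mm, reaching 98 mm in front of the seat; origin on the bench under the seat, axes alike. Its lamp pillar, 300 mm high, stands 100 mm behind the seat. Low cheeks on the rails (5 mm high) leave 3 mm at each end of the chamber and flare open from x = -15 to -39 mm.
- holder_back (a point): Middle of the span in which the slide holder's steel stop bar (rigid, 78 mm long in y, 5 mm thick, 7 mm above the rails) is clamped across the rails: its front face is somewhere 13.5 to 21.5 mm beyond the seat point in x, fixed in each run and not measured; meeting it is felt as a sudden rise of force over that of the clips. Height: rail tops.
- clip_left (a joint): Left (+y) wire spring clip, over the rail at y = +31 mm; radians, 0 = down and empty, about 0.08 on the chamber. Both clips reach from behind the stop bar to 6 mm in front of the seat point, upturned tips 10 mm above the rails. Set the chamber down some 32 mm short of the seat, then push it under them; that takes 1 to 5 N in all.
- clip_right (a joint): Right (-y) spring clip, the same, at y = -31 mm.
- tally: Round steel hand tally counter, 42 mm across, 40 mm high; leave alone. Origin under its middle.
- marker: Marker pen lying on the bench, 145 mm long; leave alone.
- coverslip_box: Box of cover glasses, 62 x 77 x 32 mm; leave alone. Origin under its middle.
- stain_bottle: Small amber bottle, 40 mm across, 75 mm high; leave alone. Origin under its middle.
- petri: Closed Petri dish, 94 mm across, 16 mm high; leave alone. Origin under its middle.
- strip_jar: White test-strip jar, 48 mm across, 100 mm high; leave alone. Origin under its middle.
- lifter: The whole lifter; origin 2 mm under lifter_heel, on the blade's underside; axes alike.
- chamber: The whole counting chamber; origin under its middle.
Not all that is in view belongs to the job. Leave any orange or pink look-alike of the lifter alone. Of the things that look like the chamber, the smallest one is meant.

How it is judged:
On the way, in this order (a step that is already met when the one before it is completed fails the run):
1. the chamber is lifted clear of the ribs on the lifter's blade (height (world z) of chamber_mid above 0.045 m and contact force between chamber and lifter above 0.1 N and contact force between the fingers and lifter above 1 N), for 0.2 s.
2. the chamber stands on the holder's rails, still short of the stop bar (x of chamber_mid in the frame of seat between -0.045 and -0.012 m and z of chamber_mid in the frame of seat between -0.002 and 0.002 m and contact force between chamber and scope above 0.1 N), for 0.1 s.
3. the chamber lies home under the clips and is pressed against the stop bar with more than 2.5 N (horizontal distance between chamber_mid and stop_c0 below 0.0217 m and y of chamber_mid in the frame of seat between -0.005 and 0.005 m and z of chamber_mid in the frame of seat between -0.002 and 0.002 m and angle between the y axis of chamber_mid and the y axis of seat, either way round below 0.06 rad and angle between chamber_mid's own z axis and vertical below 0.06 rad and contact force between chamber and stop_c0 above 2.5 N), for 0.3 s.
At the end, for the whole second after the job is handed in: The chamber lies at rest on the rails, level, within 1.5 mm of the stop bar (5 mm sideways, 0.06 rad) under both clips; the lifter lies released and at rest in its rest, level (0.12 rad), grip point within 25 mm (6 mm in height) of the rest's (horizontal distance between chamber_mid and stop_c0 below 0.0217 m and y of chamber_mid in the frame of seat between -0.005 and 0.005 m and z of chamber_mid in the frame of seat between -0.002 and 0.002 m and angle between the y axis of chamber_mid and the y axis of seat, either way round below 0.06 rad and angle between chamber_mid's own z axis and vertical below 0.06 rad and linear speed of chamber below 0.01 m/s and horizontal distance between lifter_grip and rest_grip below 0.025 m and z of lifter_grip in the frame of rest_grip between -0.006 and 0.006 m and angle between lifter_grip's own z axis and vertical below 0.12 rad and angle between the x axis of lifter_grip and the x axis of rest_grip, either way round below 0.3 rad and linear speed of lifter below 0.02 m/s); the robot touches nothing.
It fails at once if the chamber tilted more than 0.15 rad (angle between chamber_mid's own z axis and vertical above 0.15 rad).
It fails at once if the chamber touched by the robot instead of the lifter (contact force between any of the fingers, the arm and chamber above 0.3 N).
It fails at once if the glass pressed with more than 15 N (contact force between chamber and stop_c0 above 15 N or contact force between chamber and lifter above 15 N).
It fails at once if the lifter or the robot run into the microscope with more than 15 N (contact force between any of lifter, the arm, the fingers and scope above 15 N).
It fails at once if another thing on the bench moved more than 30 mm (distance of any of tally, marker, coverslip_box, stain_bottle, petri, strip_jar from where it was at the start of the episode above 0.03 m).
It also fails if it takes over 72 s, if anything falls off the work surface, if the arm or the gripper's body presses on something with over 40 N, if the wrist force passes 120 N, or if a joint passes its speed limit or range.

## Working session

There is one attempt and no reset: what is moved stays moved. The work goes in short steps, Python scripts to look and compute and a tool call to move; the robot and the scene stay as the last step left them, time stands still between calls to the robot, and variables do not carry over. Pictures are saved under pics/ and viewed, at most 10 in all, crops included, and the job is handed in when it is done.

Besides the shell and the picture viewer there is one more tool, called after "Emit:" by a JSON object that holds its "name" and its "arguments". move_arm: Moves the arm, as the interface text tells. Its arguments: {"type":"object","properties":{"slide":{"type":"array"},"spin":{"type":"array"},"claw":{"type":"number"}},"required":["slide","spin"]}

```bash
mkdir -p pics; cat > h.py <<'E'
import numpy as np, cv2
from scipy.spatial.transform import Rotation as R
from station import observe, grab_frame, hand_in, tip_reach
def ray(f,u,v):
    d=R.from_quat(f["orientation"]).apply([(u-f["cx"])/f["fx"],(v-f["cy"])/f["fy"],1.]); return np.array(f["xyz"]),d
def onz(f,u,v,z):
    o,d=ray(f,u,v); return o+d*(z-o[2])/d[2]
def proj(f,p):
    q=R.from_quat(f["orientation"]).inv().apply(np.array(p)-f["xyz"]); return f["fx"]*q[0]/q[2]+f["cx"],f["fy"]*q[1]/q[2]+f["cy"]
def save(f,n): cv2.imwrite(n,cv2.cvtColor(f["color"],cv2.COLOR_RGB2BGR))
E
python3 - <<'E'
from h import *
s=observe()
print({k:np.round(v,3) for k,v in s.items()})
for n in ("scene","top"):
    f=grab_frame(n); save(f,f"pics/{n}0.png"); print(n,np.round(f["xyz"],3),np.round(R.from_quat(f["orientation"]).as_matrix(),2).tolist(),f["fx"],f["cx"],f["cy"])
    np.save(f"{n}0.npy",f,allow_pickle=True)
E
```

```text
{'t': np.float64(0.0), 'joint_pos': array([-1.263,  0.435,  0.025,  1.574, -0.012,  1.134, -0.075]), 'joint_velocities': array([ 0.   ,  0.001, -0.001, -0.001, -0.001,  0.001, -0.001]), 'joint_torque': array([-1.0000e-03, -6.6786e+01,  9.8500e-01, -3.1445e+01, -6.0000e-02,
        4.4000e-02,  0.0000e+00]), 'eef_pos': array([0.249, 0.573, 0.24 ]), 'orientation': array([ 0.204,  0.979, -0.001, -0.   ]), 'wrist_force': array([1.281, 0.268, 0.033]), 'torque': array([ 0.009,  0.039, -0.003]), 'finger_force': np.float64(0.0), 'grip_width': np.float64(0.092)}
scene [ 1.305 -0.278  1.018] [[0.31, 0.7, -0.65], [0.95, -0.24, 0.2], [-0.01, -0.68, -0.74]] 370.7750336770525 318.9179604476803 194.87493010527675
top [ 0.233 -0.054  1.389] [[0.02, -0.97, 0.23], [-1.0, -0.02, 0.01], [-0.0, -0.23, -0.97]] 385.17987790924815 316.08285381963225 200.82233686513987
```

View pics/top0.png

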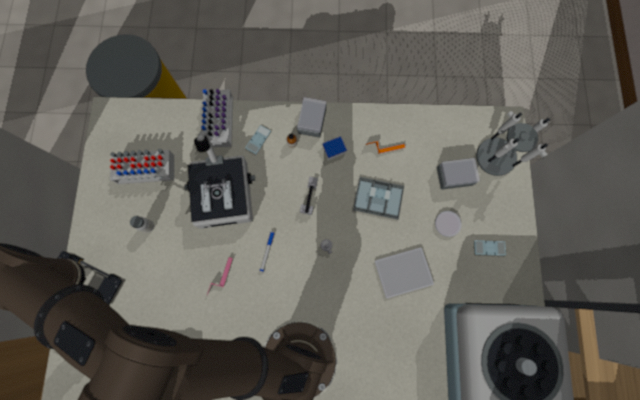

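View pics/scene0.png

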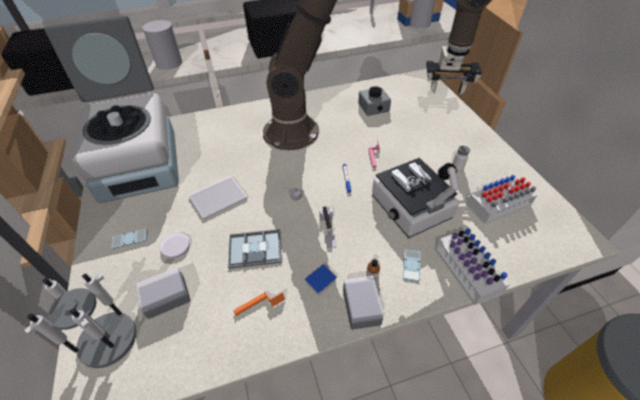

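```bash
python3 - <<'E'
from h import *
f=np.load("top0.npy",allow_pickle=True).item(); g=np.load("scene0.npy",allow_pickle=True).item()
def crop(f,u0,v0,w,h,k): return cv2.resize(f["color"][v0:v0+h,u0:u0+w],None,fx=k,fy=k,interpolation=cv2.INTER_CUBIC)
a=crop(f,180,145,230,90,3.4); b=crop(g,220,150,245,92,3.2); 
W=max(a.shape[1],b.shape[1]); im=np.zeros((a.shape[0]+b.shape[0],W,3),np.uint8); im[:a.shape[0],:a.shape[1]]=a; im[a.shape[0]:,:b.shape[1]]=b
print(im.shape,a.shape); cv2.imwrite("pics/c1.png",im[:,:,::-1])
for n,u,v,z in [("chamber",379,197,.027),("lifter",310,195,.03),("seat",217,195,.13),("glass2",258,138,.0),("glass3",489,247,0)]: print(n,np.round(onz(f,u,v,z),3))
E
```

```text
(600, 784, 3) (306, 782, 3)
chamber [ 0.568 -0.274  0.027]
lifter [ 0.568 -0.023  0.03 ]
seat [0.536 0.288 0.13 ]
glass2 [0.797 0.184 0.   ]
glass3 [ 0.399 -0.672  0.   ]
```

View pics/c1.png

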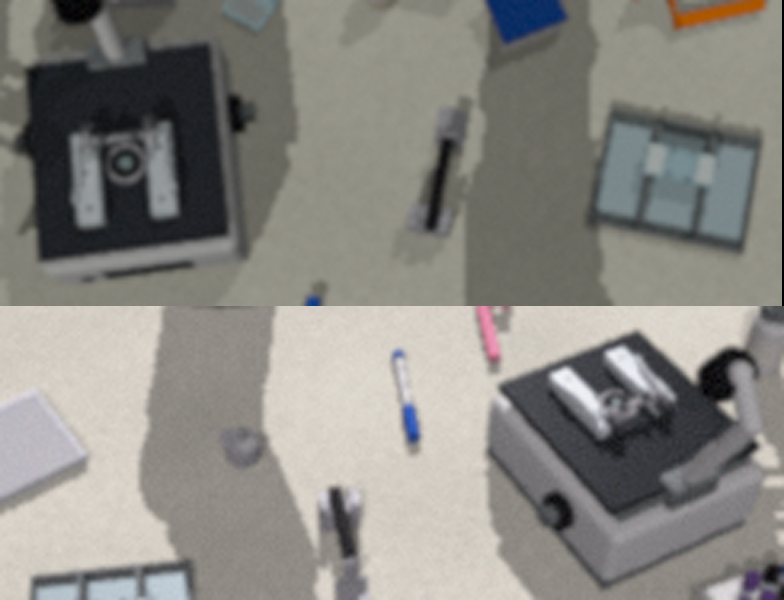

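```bash
cat >> h.py <<'E'
def yaw(s): 
    x=R.from_quat(s["orientation"]).apply([1,0,0]); return np.arctan2(x[1],x[0])
def plan(p,yt,n,s=None):
    """rows to go from measured pose to world p (m), tool-x yaw yt, n rows; prints slide/spin"""
    s=s or observe(); y0=yaw(s); dy=(yt-y0+np.pi)%(2*np.pi)-np.pi; d=(np.array(p)-s["eef_pos"])*1000/n
    sl=[]
    for i in range(n):
        y=y0+dy*i/n; c,q=np.cos(y),np.sin(y)
        sl.append([round(float(c*d[0]+q*d[1]),1),round(float(q*d[0]-c*d[1]),1),round(float(-d[2]),1)])
    print("yaw",round(y0,4),"rows",sl,"spin",round(-dy/n,4))
E
python3 - <<'E'
from h import *
s=observe(); f=grab_frame("wrist"); T=R.from_quat(s["orientation"])
print(np.round(T.inv().apply(np.array(f["xyz"])-s["eef_pos"]),3), np.round((T.inv()*R.from_quat(f["orientation"])).as_matrix(),2).tolist(), f["fx"])
plan([.54,-.02,.24],np.pi,14)
E
```

```text
[ 0.084 -0.    -0.145] [[-0.0, -0.95, -0.31], [1.0, -0.0, -0.0], [0.0, -0.31, 0.95]] 299.9840036567164
yaw 2.7307 rows [[-35.9, -30.5, 0.0], [-35.0, -31.6, 0.0], [-34.1, -32.6, 0.0], [-33.1, -33.6, 0.0], [-32.1, -34.5, 0.0], [-31.1, -35.4, 0.0], [-30.0, -36.3, 0.0], [-29.0, -37.2, 0.0], [-27.8, -38.0, 0.0], [-26.7, -38.8, 0.0], [-25.6, -39.6, 0.0], [-24.4, -40.3, 0.0], [-23.2, -41.0, 0.0], [-22.0, -41.7, 0.0]] spin -0.0293
```

Emit:
{"name": "move_arm", "arguments": {"slide": [[-36,-30,0],[-35,-32,0],[-34,-33,0],[-33,-34,0],[-32,-34,0],[-31,-35,0],[-30,-36,0]], "spin": [-0.029,-0.029,-0.029,-0.029,-0.029,-0.029,-0.029]}}

```text
t: 1.02
eef_pos: [0.3948, 0.2756, 0.2407]
orientation: [0.103, 0.995, 0.0, 0.0]
wrist_force: [-0.4, 0.2, 0.5]
grip_width: 0.0918
finger_force: 0.0
```

Emit:
{"name": "move_arm", "arguments": {"slide": [[-29,-37,0],[-28,-38,0],[-27,-39,0],[-25,-40,0],[-24,-40,0],[-23,-41,0],[-22,-42,0],[0,0,0]], "spin": [-0.029,-0.029,-0.029,-0.029,-0.029,-0.029,-0.029,0]}}

```text
t: 2.02
eef_pos: [0.5386, -0.0241, 0.2406]
orientation: [0.005, 1.0, -0.001, 0.0]
wrist_force: [0.4, 1.1, -0.6]
grip_width: 0.0915
finger_force: 0.0
```

```bash
python3 - <<'E'
from h import *
s=observe(); print(s["t"],np.round(s["eef_pos"],4),yaw(s),np.round(R.from_quat(s["orientation"]).as_matrix()[:,2],4))
f=grab_frame("wrist"); save(f,"pics/w1.png"); np.save("w1.npy",f,allow_pickle=True)
E
```

```text
2.025 [ 0.5386 -0.0241  0.2406] 3.1307373169295296 [ 3.0e-04 -1.9e-03 -1.0e+00]
```

View pics/w1.png

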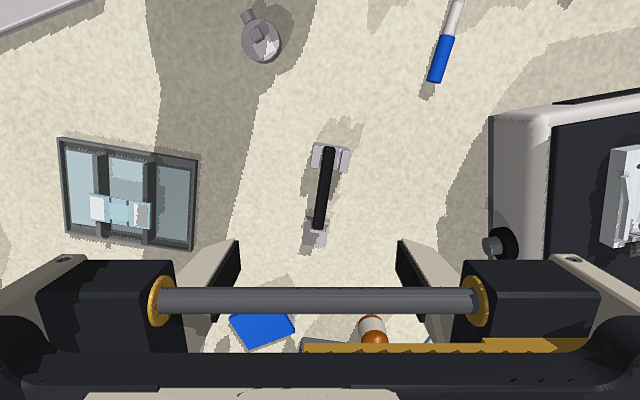

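```bash
python3 - <<'E'
from h import *
f=np.load("w1.npy",allow_pickle=True).item(); c=f["color"].astype(int)
m=np.zeros((400,640),np.uint8); m[135:240,300:350]=(c[135:240,300:350].max(2)<45)
n,l,st,ce=cv2.connectedComponentsWithStats(m); k=1+np.argmax(st[1:,4]); print(st[k])
v,u=np.nonzero(l==k)
P=np.array([onz(f,a,b,.046)[:2] for a,b in zip(u,v)],np.float32)
r=cv2.minAreaRect(P); print("handle rect",r); b=cv2.boxPoints(r); print(np.round(b,4))
# tray and chamber crop masks
z=4; im=cv2.resize(f["color"][130:255,50:205],None,fx=z,fy=z,interpolation=cv2.INTER_NEAREST)
im2=cv2.resize(f["color"][140:262,290:360],None,fx=z,fy=z,interpolation=cv2.INTER_NEAREST)
H=max(im.shape[0],im2.shape[0]); o=np.zeros((H,im.shape[1]+im2.shape[1]-120,3),np.uint8); o[:im.shape[0],:im.shape[1]]=im; o=o[:, :620]; 
o=np.zeros((H,800,3),np.uint8);o[:im.shape[0],:620]=im;o[:im2.shape[0],620:]=im2[:,50:230]
cv2.imwrite("pics/c2.png",o[:,:,::-1])
E
```

```text
[312 146  24  84 963]
handle rect ((0.5502341389656067, -0.019097356125712395), (0.013983174227178097, 0.10155506432056427), 81.21016693115234)
[[ 0.499  -0.0182]
 [ 0.5993 -0.0338]
 [ 0.6015 -0.0199]
 [ 0.5011 -0.0044]]
```

View pics/c2.png

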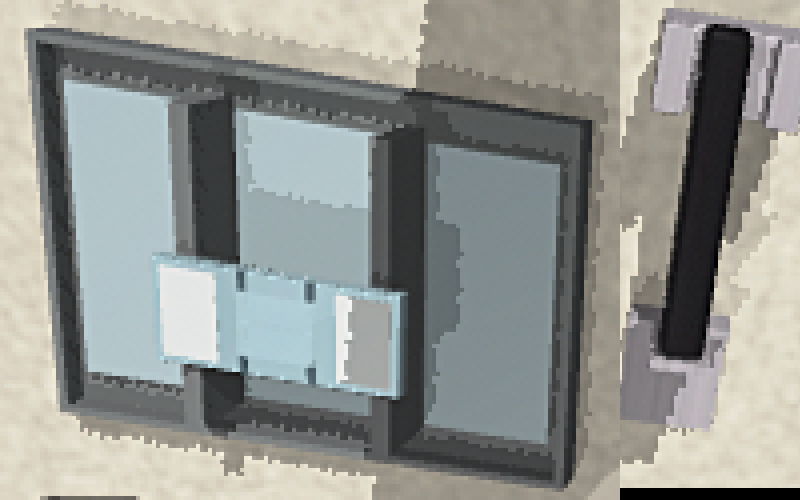

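```bash
python3 - <<'E'
from h import *
f=np.load("w1.npy",allow_pickle=True).item()
def q(pts,z,u0=50,v0=130,k=4):
    P=np.array([onz(f,u0+x/k-.375,v0+y/k-.375,z)[:2] for x,y in pts]); 
    print(np.round(P,4).tolist(),"c",np.round(P.mean(0),4),"sides",np.round(np.linalg.norm(P-np.roll(P,-1,0),axis=1),4), "yaw-y", [round(float(np.arctan2(*( (a-b)*[-1,1]))),3) for a,b in [(P[1],P[0]),(P[2],P[3])]]); return P
q([(28,30),(594,122),(570,490),(60,412)],.010)
q([(152,253),(408,292),(402,398),(155,365)],.0285)
# rib tops
print("ribs tops")
q([(172,100),(190,97),(192,255),(178,258)],.024)
q([(370,134),(388,130),(388,290),(372,290)],.024)
E
```

```text
[[0.4899, -0.3465], [0.5204, -0.1757], [0.6493, -0.2017], [0.6178, -0.3719]] c [ 0.5693 -0.2739] sides [0.1734 0.1315 0.173  0.1305] yaw-y [-0.177, -0.183]
[[0.5564, -0.3112], [0.57, -0.2339], [0.606, -0.2425], [0.5937, -0.3196]] c [ 0.5816 -0.2768] sides [0.0785 0.037  0.0781 0.0382] yaw-y [-0.174, -0.158]
ribs tops
[[0.5098, -0.2967], [0.5089, -0.291], [0.5585, -0.3024], [0.5595, -0.3071]] c [ 0.5342 -0.2993] sides [0.0057 0.0509 0.0047 0.0508] yaw-y [0.147, 0.198]
[[0.5208, -0.2388], [0.5196, -0.2331], [0.5708, -0.2428], [0.5707, -0.2479]] c [ 0.5455 -0.2407] sides [0.0058 0.0521 0.0051 0.0507] yaw-y [0.2, -0.011]
```

Emit:
{"name": "move_arm", "arguments": {"slide": [[8,49,-12],[8,49,-12],[8,49,-12],[8,49,-12],[8,49,-12],[0,0,0]], "spin": [0,0,0,0,0,0]}}

```text
t: 2.82
eef_pos: [0.4967, 0.2317, 0.3012]
orientation: [-0.002, 1.0, 0.001, -0.0]
wrist_force: [0.5, 0.2, -0.4]
grip_width: 0.092
finger_force: 0.0
```

```bash
python3 - <<'E'
from h import *
s=observe(); print(s["t"],np.round(s["eef_pos"],4),yaw(s))
f=grab_frame("wrist"); save(f,"pics/w2.png"); np.save("w2.npy",f,allow_pickle=True)
u,v=proj(f,[.53,.288,.13]); print(u,v)
u0,v0=int(max(0,min(u-100,440))),int(max(0,min(v-75,250))); print(u0,v0)
cv2.imwrite("pics/c3.png",cv2.resize(f["color"][v0:v0+150,u0:u0+200],None,fx=4,fy=4,interpolation=cv2.INTER_NEAREST)[:,:,::-1])
E
```

```text
2.825 [0.4967 0.2317 0.3012] -3.1372465521098176
367.8283454068496 213.8985521635684
267 138
```

View pics/c3.png

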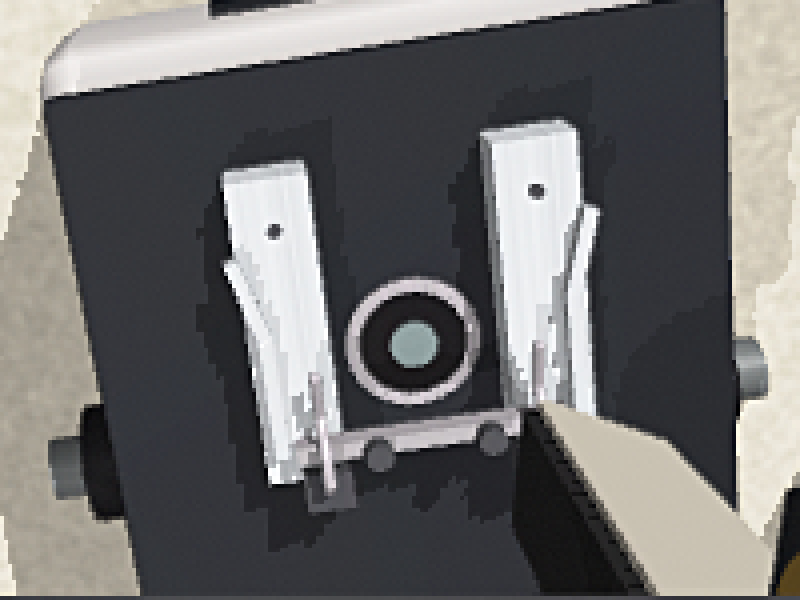

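```bash
python3 - <<'E'
from h import *
f=np.load("w2.npy",allow_pickle=True).item()
g=lambda x,y,z: onz(f,267+x/4-.375,138+y/4-.375,z)[:2]
LI=np.array([g(307,180,.13),g(340,435,.13)]);RI=np.array([g(493,143,.13),g(505,405,.13)])
NL=np.array([g(228,186,.13),g(307,176,.13)]);NR=np.array([g(493,143,.13),g(579,132,.13)])
for n,a in (("LI",LI),("RI",RI)): d=a[1]-a[0]; print(n,np.round(a,4).tolist(),"yaw",np.arctan2(d[1],d[0]))
for n,a in (("NL",NL),("NR",NR)): d=a[1]-a[0]; print(n,np.round(a,4).tolist(),"len",np.linalg.norm(d),"yaw",np.arctan2(-d[0],d[1]))
d=NR[1]-NL[0]; print("across",np.linalg.norm(d),np.arctan2(-d[0],d[1]))
S=np.array([g(340,434,.137),g(520,409,.137)]); d=S[1]-S[0]; print("bar",np.round(S,4),np.arctan2(-d[0],d[1]))
print("lens",g(413,342,.118)); 
E
```

```text
LI [[0.4939, 0.2595], [0.5704, 0.2713]] yaw 0.1541990881807751
RI [[0.4835, 0.3091], [0.5607, 0.3186]] yaw 0.12230051542756894
NL [[0.4956, 0.238], [0.4928, 0.2594]] len 0.021577231799333758 yaw 0.13278917033436957
NR [[0.4835, 0.3091], [0.4804, 0.332]] len 0.023029059622194134 yaw 0.13383347480480676
across 0.0951551151996386 0.16041405684156004
bar [[0.5666 0.2704]
 [0.5586 0.321 ]] 0.15553389596800948
lens [0.54605894 0.29322751]
```

```bash
python3 - <<'E'
from h import *
plan([.566,-.0216,.14],np.pi-.154,8)
E
```

```text
yaw -3.1407 rows [[-8.5, -31.3, 20.1], [-9.1, -31.1, 20.1], [-9.7, -30.9, 20.1], [-10.3, -30.7, 20.1], [-10.9, -30.5, 20.1], [-11.5, -30.3, 20.1], [-12.1, -30.1, 20.1], [-12.7, -29.8, 20.1]] spin 0.0194
```

Emit:
{"name": "move_arm", "arguments": {"slide": [[-8.5,-31,20],[-9,-31,20],[-10,-31,20],[-10,-31,20],[-11,-30.5,20],[-11.5,-30,20],[-12,-30,20],[-12.5,-30,20]], "spin": [0.0195,0.0195,0.0195,0.0195,0.0195,0.0195,0.0195,0.0195]}}

```text
t: 3.88
eef_pos: [0.565, -0.0265, 0.1399]
orientation: [0.081, 0.997, -0.0, -0.0]
wrist_force: [1.2, 0.3, 0.1]
grip_width: 0.0922
finger_force: 0.0
```

Emit:
{"name": "move_arm", "arguments": {"slide": [[0,0,0],[0,0,0]], "spin": [0,0]}}

```text
t: 4.12
eef_pos: [0.5651, -0.0246, 0.1408]
orientation: [0.08, 0.997, 0.0, -0.0]
wrist_force: [1.0, 1.1, 0.6]
grip_width: 0.0919
finger_force: 0.0
```

```bash
python3 - <<'E'
from h import *
plan([.566,-.0216,.033],np.pi-.154,4)
f=grab_frame("wrist"); save(f,"pics/w3.png"); np.save("w3.npy",f,allow_pickle=True)
E
```

```text
yaw 2.9805 rows [[-0.1, 0.8, 26.9], [-0.1, 0.8, 26.9], [-0.1, 0.8, 26.9], [-0.1, 0.8, 26.9]] spin -0.0018
```

View pics/w3.png

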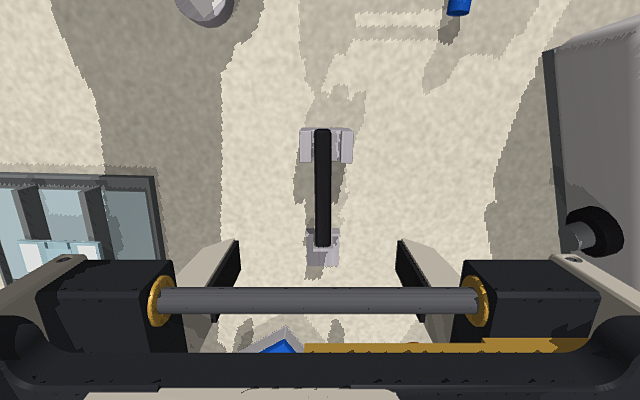

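Emit:
{"name": "move_arm", "arguments": {"slide": [[0,1,27],[0,1,27],[0,1,27],[0,0,27],[0,0,0]], "spin": [0,0,0,0,0]}}

```text
t: 4.8
eef_pos: [0.5648, -0.0207, 0.0318]
orientation: [0.079, 0.997, 0.0, -0.001]
wrist_force: [0.0, -0.1, 0.7]
grip_width: 0.0919
finger_force: 0.0
```

Emit:
{"name": "move_arm", "arguments": {"slide": [[0,0,0],[0,0,0],[0,0,0],[0,0,0],[0,0,0],[0,0,0]], "spin": [0,0,0,0,0,0], "claw": 0}}

```text
t: 5.55
eef_pos: [0.566, -0.022, 0.0327]
orientation: [0.08, 0.997, 0.0, -0.0]
wrist_force: [-0.4, -0.2, -0.6]
grip_width: 0.0366
finger_force: 0.0
```

Emit:
{"name": "move_arm", "arguments": {"slide": [[0,0,0],[0,0,0],[0,0,0],[0,0,0],[0,0,0]], "spin": [0,0,0,0,0]}}

```text
t: 6.18
eef_pos: [0.566, -0.022, 0.0327]
orientation: [0.08, 0.997, -0.0, -0.0]
wrist_force: [-0.6, 0.7, 0.2]
grip_width: 0.0134
finger_force: 29.9
```

```bash
python3 - <<'E'
from h import *
s=observe(); print(s["eef_pos"],yaw(s),s["finger_force"],s["grip_width"],s["wrist_force"])
plan([.566,-.0216,.12],np.pi-.154,3)
E
```

```text
[ 0.56596919 -0.02195456  0.0326665 ] 2.980741696853259 29.929834306240082 0.013434262778884199 [-0.61771986  0.67597824  0.21341615]
yaw 2.9807 rows [[0.0, 0.1, -29.1], [0.0, 0.1, -29.1], [0.0, 0.1, -29.1]] spin -0.0023
```

Emit:
{"name": "move_arm", "arguments": {"slide": [[0,0,-15],[0,0,-25],[0,0,-25],[0,0,0]], "spin": [0,0,0,0]}}

```text
t: 6.68
eef_pos: [0.5676, -0.0221, 0.1003]
orientation: [0.08, 0.997, 0.0, 0.002]
wrist_force: [-0.1, 0.2, -0.8]
grip_width: 0.0138
finger_force: 29.9
```

```bash
python3 - <<'E'
from h import *
s=observe(); print(s["finger_force"],s["grip_width"],s["wrist_force"],s["torque"])
plan([.4802,-.2589,.098],np.pi-.175,7)
E
```

```text
29.930301904678345 0.013757537722446068 [-0.11753689  0.19110664 -0.81428421] [ 0.00445395  0.00510223 -0.06791564]
yaw 2.9805 rows [[6.9, -35.4, 0.3], [6.8, -35.4, 0.3], [6.8, -35.4, 0.3], [6.7, -35.4, 0.3], [6.6, -35.4, 0.3], [6.5, -35.5, 0.3], [6.5, -35.5, 0.3]] spin 0.002
```

Emit:
{"name": "move_arm", "arguments": {"slide": [[7,-35,0],[7,-35,0],[7,-36,0],[6.5,-36,0],[6.5,-36,0],[6.5,-35,0],[6.5,-35,0],[0,0,0]], "spin": [0.002,0.002,0.002,0.002,0.002,0.002,0.002,0]}}

```text
t: 7.68
eef_pos: [0.4765, -0.2619, 0.0975]
orientation: [0.09, 0.996, -0.001, -0.0]
wrist_force: [0.8, 0.4, -1.2]
grip_width: 0.0135
finger_force: 29.9
```

```bash
python3 - <<'E'
from h import *
s=observe(); print(s["eef_pos"])
plan([.4802,-.2589,.048],np.pi-.175,4)
f=grab_frame("wrist"); save(f,"pics/w4.png"); np.save("w4.npy",f,allow_pickle=True)
E
```

```text
[ 0.47654463 -0.26193109  0.09753166]
yaw 2.9614 rows [[-0.8, 0.9, 12.4], [-0.8, 0.9, 12.4], [-0.8, 0.9, 12.4], [-0.8, 0.9, 12.4]] spin -0.0013
```

View pics/w4.png

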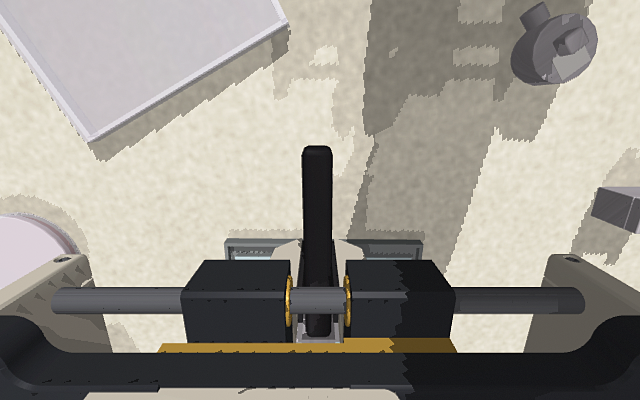

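Emit:
{"name": "move_arm", "arguments": {"slide": [[-0.5,1,12],[-0.5,1,12],[-0.5,0.5,12],[0,0,12],[0,0,0],[0,0,0]], "spin": [-0.001,-0.001,-0.001,-0.001,0,0]}}

```text
t: 8.48
eef_pos: [0.4805, -0.2567, 0.0498]
orientation: [0.085, 0.996, -0.0, 0.0]
wrist_force: [0.5, 0.1, -0.9]
grip_width: 0.0138
finger_force: 29.9
```

```bash
python3 - <<'E'
from h import *
s=observe(); print(s["eef_pos"],s["wrist_force"])
plan([.5245,-.2667,.0475],np.pi-.175,8)
g=grab_frame("scene"); np.save("s1.npy",g,allow_pickle=True)
im=cv2.resize(g["color"][200:290,200:320],None,fx=6,fy=6,interpolation=cv2.INTER_CUBIC); cv2.imwrite("pics/s1.png",im[:,:,::-1])
E
```

```text
[ 0.48048081 -0.25668233  0.04979061] [ 0.52622469  0.06593228 -0.90062402]
yaw 2.9705 rows [[-5.6, -0.3, 0.3], [-5.6, -0.3, 0.3], [-5.6, -0.3, 0.3], [-5.6, -0.3, 0.3], [-5.6, -0.3, 0.3], [-5.6, -0.3, 0.3], [-5.6, -0.3, 0.3], [-5.6, -0.3, 0.3]] spin 0.0005
```

View pics/s1.png

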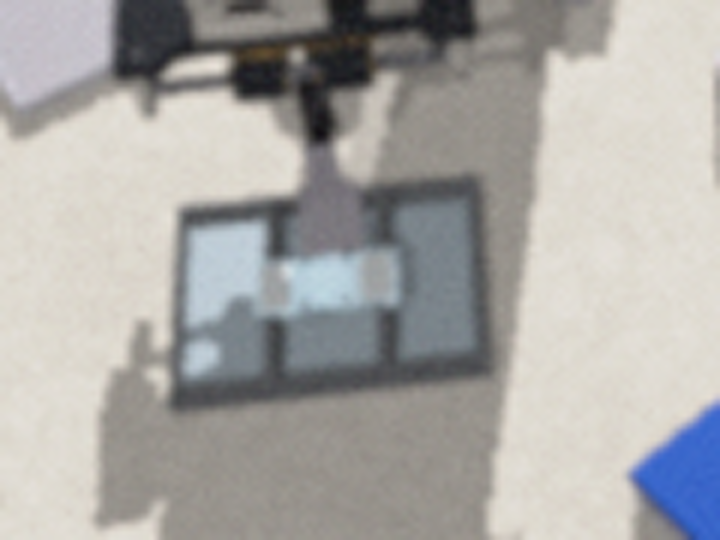

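Emit:
{"name": "move_arm", "arguments": {"slide": [[-6,0,1],[-6,0,1],[-6,0,0],[-6,0,0],[-6,0,0],[-6,0,0],[-6,0,0],[-1,0,0]], "spin": [0,0,0,0,0,0,0,0]}}

```text
t: 9.52
eef_pos: [0.5233, -0.2638, 0.0477]
orientation: [0.085, 0.996, -0.0, 0.0]
wrist_force: [-0.0, -0.1, -0.6]
grip_width: 0.014
finger_force: 29.9
```

Emit:
{"name": "move_arm", "arguments": {"slide": [[0,0,0],[0,0,0]], "spin": [0,0]}}

```text
t: 9.78
eef_pos: [0.5225, -0.2638, 0.0477]
orientation: [0.085, 0.996, 0.0, -0.0]
wrist_force: [-0.5, 0.6, -0.8]
grip_width: 0.0139
finger_force: 29.9
```

```bash
python3 - <<'E'
from h import *
s=observe(); print(s["eef_pos"],s["wrist_force"],s["torque"])
plan([.5245,-.2667,.0475],np.pi-.175,1)
E
```

```text
[ 0.5224515  -0.26381674  0.04767398] [-0.48659093  0.55700254 -0.76177915] [ 0.02879074 -0.01328481  0.01591765]
yaw 2.9705 rows [[-2.5, -2.5, 0.2]] spin 0.0039
```

Emit:
{"name": "move_arm", "arguments": {"slide": [[-0.5,-1,0],[-0.5,-1,0],[0,0,-3],[0,0,-3],[0,0,-3],[0,0,-3],[0,0,-3],[0,0,0]], "spin": [0,0,0,0,0,0,0,0]}}

```text
t: 10.78
eef_pos: [0.5236, -0.266, 0.063]
orientation: [0.085, 0.996, -0.0, 0.0]
wrist_force: [0.0, 0.1, -2.3]
grip_width: 0.0133
finger_force: 29.9
```

```bash
python3 - <<'E'
from h import *
s=observe(); print(s["eef_pos"],s["wrist_force"],s["torque"])
E
```

```text
[ 0.5235725  -0.26602172  0.06300368] [ 0.04396842  0.13384619 -2.34952057] [ 0.02822884  0.01902939 -0.01192916]
```

Emit:
{"name": "move_arm", "arguments": {"slide": [[0,0,-5],[0,0,-10],[0,0,-15],[0,0,-15],[0,0,-10],[0,0,-5],[0,0,0],[0,0,0]], "spin": [0,0,0,0,0,0,0,0]}}

```text
t: 11.78
eef_pos: [0.5231, -0.2658, 0.1223]
orientation: [0.085, 0.996, 0.0, -0.0]
wrist_force: [0.3, -0.5, -0.6]
grip_width: 0.0135
finger_force: 29.9
```

```bash
python3 - <<'E'
from h import *
s=observe(); p=s["eef_pos"]; print(p,s["wrist_force"],s["torque"])
y=yaw(s)-np.pi; u=np.array([np.cos(y),np.sin(y),0])
g=grab_frame("scene"); save(g,"pics/s2.png")
# expected chamber mid
c=p+58*u/1000; c[2]=p[2]-.0327+.0045; print("exp",c,proj(g,c))
a,b=map(int,proj(g,c)); im=g["color"][b-30:b+30,a-40:a+40].astype(int)
# light-bluish pixels
h=cv2.cvtColor(im.astype(np.uint8),cv2.COLOR_RGB2HSV); print("\n".join("".join("B" if (85<q[0]<115 and q[1]>30 and q[2]>140) else ("w" if q[2]>215 else ".") for q in r[::1]) for r in h[::2]))
n=np.array([-u[1],u[0],0])
for i,j in ((17.5,38),(17.5,-38),(-17.5,38),(-17.5,-38)): q=proj(g,c+u*i/1000+n*j/1000); print(round(q[0]-a+40),round((q[1]-b+30)/2))
E
```

```text
[ 0.52313853 -0.26578133  0.12228278] [ 0.31360548 -0.46966185 -0.6198569 ] [-0.02461347  0.02388788  0.05305248]
exp [ 0.58029431 -0.27564119  0.09408278] (np.float64(251.4150743994594), np.float64(234.05026493164868))
................................................................................
................................................................................
................................................................................
................................................................................
................wwwwww.........................ww...............................
............wwwwwwwwwwwwwwwww..................ww...............................
.........wwwwwwwwwwwwwwwwwwwww.................www..............................
....wwwwwwwwwwwwwwwwwwwwwwwwww...............wwwwww.............................
wwwwwwwwwwwwwwwwwwwwwwwwwwwwwwwwww.........wwwwwwwwww...........................
wwwwwwwwwwwwwwwwwwwwwwwwwwwwwwwwwww........wwwwwwwww............................
wwwwwwwwwwwwwwwwwwwwwwwwwwwwwwwwwww........wwwwwwwww..................
[... 873 characters left out ...]
.........B................ww
wwwwwwwwwwwwwwwww.............w........wwBww................B................www
wwwwwwwwwwwwwwww.............ww........wwwww.................B...............www
wwwwwwwwwwwwwwww.........B.w..........w.w.w..B.................B.............www
wwwwwwwwwwwwwwww...........w...........wBww.................................wwww
wwwwwwwwwwwwwwwww.........w.............ww..................................wwww
wwwwwwwwwwwwwwwww......B................ww..B...............................wwww
wwwwwwwwwwwwwwww........w.....w.............................................wwww
wwwwwwwwwwwwwwww............B..............................................wwwww
53 17
28 18
52 12
28 14
```

```bash
cat >> h.py <<'E'
def planw(p,yt,w,s=None):
    s=s or observe(); w=np.array(w,float)/np.sum(w); y=yaw(s); y0=y; dy=(yt-y+np.pi)%(2*np.pi)-np.pi; d=(np.array(p)-s["eef_pos"])*1000
    sl=[];sp=[]
    for k in w:
        c,q=np.cos(y),np.sin(y); e=d*k
        sl.append([round(float(c*e[0]+q*e[1]),1),round(float(q*e[0]-c*e[1]),1),round(float(-e[2]),1)]); sp.append(round(float(-dy*k),3)); y+=dy*k
    print("pos",np.round(s["eef_pos"],4),"yaw",round(y0,4),"\n",sl,"\n",sp)
E
python3 - <<'E'
from h import *
planw([.458,.28,.205],np.pi+.15,[1,2,3,4,5,6,6,6,6,6,6,6,6,6,5,4,3,2,1])
E
```

```text
pos [ 0.5231 -0.2658  0.1222] yaw 2.9707 
 [[1.9, 6.3, -1.0], [3.7, 12.6, -2.0], [5.4, 18.9, -3.0], [6.9, 25.2, -3.9], [8.1, 31.7, -4.9], [9.0, 38.2, -5.9], [8.2, 38.4, -5.9], [7.3, 38.6, -5.9], [6.4, 38.7, -5.9], [5.5, 38.9, -5.9], [4.6, 39.0, -5.9], [3.7, 39.1, -5.9], [2.8, 39.2, -5.9], [1.9, 39.2, -5.9], [0.9, 32.7, -4.9], [0.2, 26.2, -3.9], [-0.2, 19.6, -3.0], [-0.3, 13.1, -2.0], [-0.2, 6.5, -1.0]] 
 [-0.004, -0.008, -0.011, -0.015, -0.019, -0.023, -0.023, -0.023, -0.023, -0.023, -0.023, -0.023, -0.023, -0.023, -0.019, -0.015, -0.011, -0.008, -0.004]
```

Emit:
{"name": "move_arm", "arguments": {"slide": [[2,6,-2],[3.5,12.5,-4],[5.5,19,-6],[7,25,-7],[8,32,-7],[9,38,-7],[8,38.5,-7],[7,38.5,-7]], "spin": [-0.004,-0.008,-0.011,-0.015,-0.019,-0.023,-0.023,-0.023]}}

```text
t: 12.82
eef_pos: [0.4976, -0.0492, 0.1705]
orientation: [0.021, 1.0, 0.0, 0.0]
wrist_force: [0.8, 0.5, -0.8]
grip_width: 0.0134
finger_force: 29.9
```

Emit:
{"name": "move_arm", "arguments": {"slide": [[6.5,38.5,-7],[5.5,39,-7],[4.5,39,-7],[4,39,-6],[3,39,-5],[2,39,-3],[1,32.5,-1],[0,26,0]], "spin": [-0.023,-0.023,-0.023,-0.023,-0.023,-0.023,-0.019,-0.015]}}

```text
t: 13.82
eef_pos: [0.4616, 0.2418, 0.2062]
orientation: [-0.065, 0.998, 0.0, 0.0]
wrist_force: [0.1, 0.1, -1.6]
grip_width: 0.0139
finger_force: 29.9
```

Emit:
{"name": "move_arm", "arguments": {"slide": [[0,20,0],[0,13,0],[0,6,0],[0,0,0],[0,0,0]], "spin": [-0.011,-0.008,-0.004,0,0]}}

```text
t: 14.45
eef_pos: [0.458, 0.2772, 0.2057]
orientation: [-0.074, 0.997, -0.0, -0.0]
wrist_force: [0.1, -0.1, -0.6]
grip_width: 0.0139
finger_force: 29.9
```

```bash
python3 - <<'E'
from h import *
s=observe(); p=s["eef_pos"]; print(s["t"],s["wrist_force"])
planw([.458,.28,.185],np.pi+.15,[1]*4)
y=yaw(s)-np.pi; u=np.array([np.cos(y),np.sin(y),0]); n=np.array([-u[1],u[0],0])
c=p+58*u/1000; c[2]=p[2]-.0327+.007
r=[]
for N in ("scene","top"):
    g=grab_frame(N); a,b=map(int,proj(g,c)); print(N,a,b,[tuple(np.round(proj(g,c+u*i/1000+n*j/1000)).astype(int)) for i,j in ((17.5,38),(17.5,-38),(-17.5,-38),(-17.5,38))])
    im=cv2.resize(g["color"][b-30:b+40,a-40:a+40],None,fx=5,fy=5,interpolation=cv2.INTER_CUBIC); r.append(im); np.save(N+"3.npy",g,allow_pickle=True)
cv2.imwrite("pics/s3.png",np.hstack(r)[:,:,::-1])
E
```

```text
14.45 [ 0.13162236 -0.10522674 -0.61870971]
pos [0.458  0.2772 0.2057] yaw -2.9929 
 [[-0.1, 0.7, 5.2], [-0.1, 0.7, 5.2], [-0.1, 0.7, 5.2], [-0.1, 0.7, 5.2]] 
 [-0.0, -0.0, -0.0, -0.0]
scene 409 160 [(np.int64(422), np.int64(160)), (np.int64(403), np.int64(167)), (np.int64(397), np.int64(161)), (np.int64(416), np.int64(154))]
top 213 197 [(np.int64(201), np.int64(194)), (np.int64(225), np.int64(191)), (np.int64(225), np.int64(201)), (np.int64(202), np.int64(204))]
```

Emit:
{"name": "move_arm", "arguments": {"slide": [[0,1,5],[0,1,8],[0,0.5,8],[0,0,5],[0,0,3],[0,0,0]], "spin": [0,0,0,0,0,0]}}

```text
t: 15.3
eef_pos: [0.4573, 0.2806, 0.1765]
orientation: [-0.075, 0.997, -0.0, -0.0]
wrist_force: [0.6, -0.1, -0.6]
grip_width: 0.0138
finger_force: 29.9
```

```bash
python3 - <<'E'
from h import *
s=observe(); p=s["eef_pos"]; print(s["t"],s["wrist_force"])
planw([.458,.28,.158],np.pi+.15,[1]*4)
E
```

```text
15.3 [ 0.57100161 -0.07621526 -0.60143124]
pos [0.4573 0.2806 0.1765] yaw -2.9915 
 [[-0.2, -0.2, 4.6], [-0.2, -0.2, 4.6], [-0.2, -0.2, 4.6], [-0.2, -0.2, 4.6]] 
 [0.0, 0.0, 0.0, 0.0]
```

Lower gently, then use the last picture to check the seating on the rails.

Emit:
{"name": "move_arm", "arguments": {"slide": [[0,0,4],[0,0,4],[0,0,3],[0,0,2],[0,0,2],[0,0,2],[0,0,2],[0,0,0]], "spin": [0,0,0,0,0,0,0,0]}}

```text
t: 16.3
eef_pos: [0.4573, 0.2806, 0.1576]
orientation: [-0.075, 0.997, -0.0, -0.0]
wrist_force: [-0.3, 0.3, -1.4]
grip_width: 0.0136
finger_force: 29.9
```

```bash
python3 - <<'E'
from h import *
s=observe(); p=s["eef_pos"]; print(s["t"],p,s["wrist_force"],s["torque"])
y=yaw(s)-np.pi; u=np.array([np.cos(y),np.sin(y),0]); n=np.array([-u[1],u[0],0])
c=p+58*u/1000; c[2]=.135
r=[]
for N in ("scene","top"):
    g=grab_frame(N); a,b=map(int,proj(g,c)); 
    K=9;im=cv2.resize(g["color"][b-30:b+30,a-22:a+22],None,fx=K,fy=K,interpolation=cv2.INTER_CUBIC); r.append(im); np.save(N+"4.npy",g,allow_pickle=True)
    print(N,[tuple(np.round((np.array(proj(g,c+u*i/1000+n*j/1000))-[a-22,b-30]+.5)*K).astype(int)) for i,j in ((17.5,38),(17.5,-38),(-17.5,-38),(-17.5,38))])
cv2.imwrite("pics/s4.png",np.hstack(r)[:,:,::-1])
E
```

```text
16.3 [0.45729062 0.28057158 0.15759635] [-0.25974161  0.3379904  -1.44412845] [0.01230278 0.01440232 0.00883868]
scene [(np.int64(313), np.int64(271)), (np.int64(149), np.int64(335)), (np.int64(95), np.int64(278)), (np.int64(258), np.int64(216))]
top [(np.int64(103), np.int64(249)), (np.int64(307), np.int64(224)), (np.int64(314), np.int64(315)), (np.int64(109), np.int64(340))]
```

View pics/s4.png

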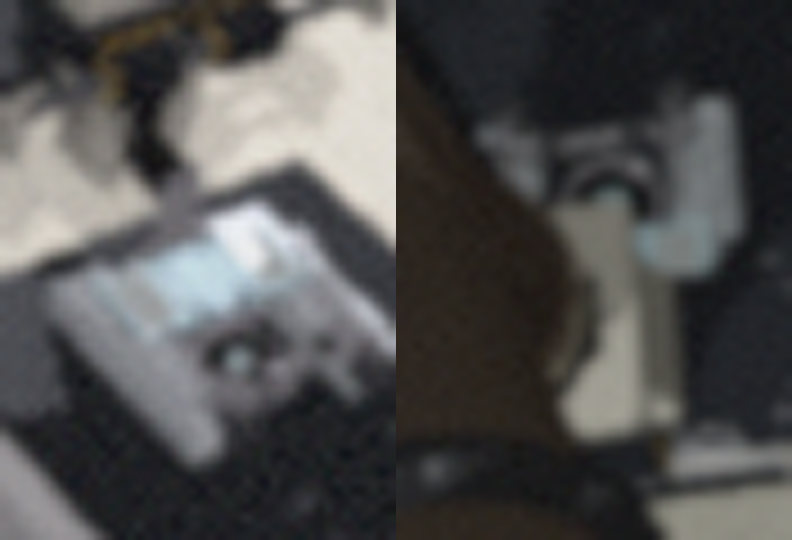

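Emit:
{"name": "move_arm", "arguments": {"slide": [[-2,0,0],[-3,0,0],[-3,0,0],[-3,0,0],[-2,0,0],[0,0,0]], "spin": [0,0,0,0,0,0]}}

```text
t: 17.15
eef_pos: [0.4704, 0.2826, 0.1577]
orientation: [-0.075, 0.997, 0.0, 0.0]
wrist_force: [-0.3, 0.1, -0.7]
grip_width: 0.0137
finger_force: 29.9
```

Emit:
{"name": "move_arm", "arguments": {"slide": [[-2,0,0],[-2,0,0],[-2,0,0],[0,0,0]], "spin": [0,0,0,0]}}

```text
t: 17.65
eef_pos: [0.4763, 0.2835, 0.1577]
orientation: [-0.075, 0.997, 0.0, 0.0]
wrist_force: [-0.3, 0.3, -1.2]
grip_width: 0.0136
finger_force: 29.9
```

Emit:
{"name": "move_arm", "arguments": {"slide": [[-2,0,0],[-2,0,0],[0,0,0]], "spin": [0,0,0]}}

```text
t: 18.02
eef_pos: [0.48, 0.2841, 0.1577]
orientation: [-0.075, 0.997, -0.0, -0.0]
wrist_force: [-1.6, -0.7, -1.3]
grip_width: 0.0138
finger_force: 29.9
```

Emit:
{"name": "move_arm", "arguments": {"slide": [[-1,0,0],[-1,0,0],[0,0,0]], "spin": [0,0,0]}}

```text
t: 18.4
eef_pos: [0.4819, 0.2844, 0.1577]
orientation: [-0.075, 0.997, -0.0, -0.0]
wrist_force: [-3.1, 0.4, 0.3]
grip_width: 0.0139
finger_force: 29.9
```

Emit:
{"name": "move_arm", "arguments": {"slide": [[-1,0,0],[0,0,0]], "spin": [0,0]}}

```text
t: 18.65
eef_pos: [0.4835, 0.2846, 0.1577]
orientation: [-0.075, 0.997, 0.0, 0.0]
wrist_force: [-1.2, 0.1, -1.0]
grip_width: 0.0135
finger_force: 29.9
```

Emit:
{"name": "move_arm", "arguments": {"slide": [[-1,0,0],[0,0,0]], "spin": [0,0]}}

```text
t: 18.9
eef_pos: [0.4844, 0.2847, 0.1578]
orientation: [-0.075, 0.997, 0.0, 0.0]
wrist_force: [-0.4, -0.9, -1.1]
grip_width: 0.0136
finger_force: 29.9
```

Emit:
{"name": "move_arm", "arguments": {"slide": [[-1,0,0],[0,0,0]], "spin": [0,0]}}

```text
t: 19.15
eef_pos: [0.4852, 0.2848, 0.1578]
orientation: [-0.075, 0.997, 0.0, 0.0]
wrist_force: [-1.9, -0.7, -0.3]
grip_width: 0.0138
finger_force: 29.9
```

Emit:
{"name": "move_arm", "arguments": {"slide": [[-1,0,0],[0,0,0]], "spin": [0,0]}}

```text
t: 19.4
eef_pos: [0.4862, 0.285, 0.1578]
orientation: [-0.075, 0.997, 0.0, 0.0]
wrist_force: [-0.8, 0.1, -1.1]
grip_width: 0.0138
finger_force: 29.9
```

Emit:
{"name": "move_arm", "arguments": {"slide": [[-1,0,0],[0,0,0]], "spin": [0,0]}}

```text
t: 19.65
eef_pos: [0.4872, 0.2852, 0.1577]
orientation: [-0.075, 0.997, 0.0, 0.0]
wrist_force: [-1.9, 0.2, -0.6]
grip_width: 0.0135
finger_force: 29.9
```

Emit:
{"name": "move_arm", "arguments": {"slide": [[-1,0,0],[0,0,0]], "spin": [0,0]}}

```text
t: 19.9
eef_pos: [0.4882, 0.2853, 0.1577]
orientation: [-0.075, 0.997, 0.0, 0.0]
wrist_force: [-1.0, 0.3, -1.2]
grip_width: 0.0139
finger_force: 29.9
```

Emit:
{"name": "move_arm", "arguments": {"slide": [[-1,0,0],[0,0,0]], "spin": [0,0]}}

```text
t: 20.15
eef_pos: [0.4891, 0.2855, 0.1578]
orientation: [-0.075, 0.997, 0.0, 0.0]
wrist_force: [-0.0, -0.4, -1.4]
grip_width: 0.0136
finger_force: 29.9
```

Emit:
{"name": "move_arm", "arguments": {"slide": [[-1,0,0],[0,0,0]], "spin": [0,0]}}

```text
t: 20.4
eef_pos: [0.4901, 0.2856, 0.1577]
orientation: [-0.075, 0.997, 0.0, 0.0]
wrist_force: [-1.2, -0.2, -1.8]
grip_width: 0.0139
finger_force: 29.9
```

Emit:
{"name": "move_arm", "arguments": {"slide": [[-0.5,0,0],[-0.5,0,0],[0,0,0]], "spin": [0,0,0]}}

```text
t: 20.78
eef_pos: [0.491, 0.2857, 0.1577]
orientation: [-0.075, 0.997, 0.0, 0.0]
wrist_force: [-1.4, -0.1, -1.7]
grip_width: 0.0138
finger_force: 29.9
```

Emit:
{"name": "move_arm", "arguments": {"slide": [[-0.5,0,0],[-0.5,0,0],[0,0,0]], "spin": [0,0,0]}}

```text
t: 21.15
eef_pos: [0.4914, 0.2858, 0.1577]
orientation: [-0.075, 0.997, -0.0, -0.0]
wrist_force: [-5.3, -0.5, 2.0]
grip_width: 0.0138
finger_force: 29.9
```

Emit:
{"name": "move_arm", "arguments": {"slide": [[-0.3,0,0],[0,0,0],[0,0,0]], "spin": [0,0,0]}}

```text
t: 21.52
eef_pos: [0.4915, 0.2858, 0.1577]
orientation: [-0.075, 0.997, -0.0, -0.001]
wrist_force: [-6.7, -1.6, 2.1]
grip_width: 0.0134
finger_force: 29.9
```

```bash
python3 - <<'E'
from h import *
s=observe(); print(s["t"],s["eef_pos"],s["wrist_force"],s["torque"])
E
```

```text
21.525 [0.49145138 0.28582288 0.15771433] [-6.73098688 -1.60376287  2.14845995] [-0.29306834  1.34872254 -0.03294564]
```

Emit:
{"name": "move_arm", "arguments": {"slide": [[-0.2,0,0],[0,0,0],[0,0,0],[0,0,0],[0,0,0]], "spin": [0,0,0,0,0]}}

```text
t: 22.15
eef_pos: [0.4915, 0.2858, 0.1577]
orientation: [-0.075, 0.997, -0.0, -0.001]
wrist_force: [-6.5, -2.0, 3.1]
grip_width: 0.0137
finger_force: 29.9
```

Emit:
{"name": "move_arm", "arguments": {"slide": [[0.7,0,0],[0.8,0,0],[3,0,0],[6,0,0],[10,0,0],[12,0,0],[12,0,0],[10,0,0]], "spin": [0,0,0,0,0,0,0,0]}}

```text
t: 23.15
eef_pos: [0.4375, 0.2778, 0.1578]
orientation: [-0.075, 0.997, 0.0, -0.0]
wrist_force: [0.4, 0.2, -1.0]
grip_width: 0.0135
finger_force: 29.9
```

Emit:
{"name": "move_arm", "arguments": {"slide": [[8,0,0],[4,0,0],[0,0,0]], "spin": [0,0,0]}}

```text
t: 23.52
eef_pos: [0.4266, 0.2761, 0.1578]
orientation: [-0.075, 0.997, 0.0, 0.0]
wrist_force: [0.5, 0.5, -1.2]
grip_width: 0.0138
finger_force: 29.9
```

```bash
python3 - <<'E'
from h import *
s=observe(); print(s["t"],s["eef_pos"],s["wrist_force"],s["torque"])
planw([.425,.2,.24],np.pi,[1,2,2,2,1])
E
```

```text
23.525 [0.42658566 0.27606732 0.15781507] [ 0.4916307   0.51597897 -1.20098272] [0.07575643 0.03312015 0.02967175]
pos [0.4266 0.2761 0.1578] yaw -2.9913 
 [[1.6, -9.4, -10.3], [2.9, -18.8, -20.5], [2.2, -18.9, -20.5], [1.5, -19.0, -20.5], [0.4, -9.5, -10.3]] 
 [0.019, 0.038, 0.038, 0.038, 0.019]
```

Emit:
{"name": "move_arm", "arguments": {"slide": [[2,0,-15],[2,-5,-25],[2,-15,-25],[2,-30,-10],[2,-30,0],[0,-15,0],[0,0,0]], "spin": [0.02,0.04,0.04,0.04,0.01,0,0]}}

```text
t: 24.4
eef_pos: [0.4205, 0.179, 0.2327]
orientation: [0.001, 1.0, -0.0, -0.0]
wrist_force: [0.6, 1.2, -0.9]
grip_width: 0.0138
finger_force: 29.9
```

```bash
python3 - <<'E'
from h import *
y=.15; u=np.array([np.cos(y),np.sin(y),0]); n=np.array([-u[1],u[0],0]); seat=np.array([.547,.2935,.1345])
for nm in ("scene","top"):
  for tag in ("4",None):
    g=np.load(nm+"4.npy",allow_pickle=True).item() if tag else grab_frame(nm)
    h=cv2.cvtColor(g["color"],cv2.COLOR_RGB2HSV); m=((h[...,0]>85)&(h[...,0]<112)&(h[...,1]>25)&(h[...,2]>120))
    a,b=map(int,proj(g,seat-.015*u)); k=np.zeros_like(m); k[b-30:b+30,a-35:a+35]=1; v,uu=np.nonzero(m&k)
    P=np.array([onz(g,p,q,.135)-seat for p,q in zip(uu,v)])
    X=P@u*1000; Y=P@n*1000; print(nm,tag,len(X),"x pct",np.percentile(X,[3,25,50,75,97]).round(1),"y",np.percentile(Y,[3,50,97]).round(1))
s=observe(); print(s["t"],s["eef_pos"]); 
E
```

```text
scene 4 105 x pct [-48.5 -37.7 -25.8 -16.8 -10.6] y [-39.   -2.9  24. ]
scene None 81 x pct [-16.9  -8.9   0.4   9.1  17.2] y [-17.4  -2.3  15.5]
top 4 12 x pct [-26.8 -22.3 -19.4 -17.1 -13.8] y [-38.3 -26.8 -14.7]Traceback (most recent call last):
  File "<stdin>", line 9, in <module>
ValueError: matmul: Input operand 1 has a mismatch in its core dimension 0, with gufunc signature (n?,k),(k,m?)->(n?,m?) (size 3 is different from 0)
```

```bash
python3 - <<'E'
from h import *
planw([.566,-.022,.12],2.9807,[1,2,2,2,2,2,2,1])
E
```

```text
pos [0.4205 0.1809 0.2326] yaw -3.1412 
 [[-10.4, -14.5, 8.0], [-21.1, -28.8, 16.1], [-21.8, -28.3, 16.1], [-22.4, -27.8, 16.1], [-23.0, -27.2, 16.1], [-23.7, -26.7, 16.1], [-24.3, -26.1, 16.1], [-12.4, -12.8, 8.0]] 
 [0.012, 0.023, 0.023, 0.023, 0.023, 0.023, 0.023, 0.012]
```

Emit:
{"name": "move_arm", "arguments": {"slide": [[-10,-14.5,4],[-21,-29,10],[-22,-28,18],[-22.5,-28,18],[-23,-27,18],[-23.5,-27,18],[-24,-26,18],[-12.5,-13,8]], "spin": [0.012,0.023,0.023,0.023,0.023,0.023,0.023,0.012]}}

```text
t: 25.5
eef_pos: [0.5658, -0.0254, 0.1192]
orientation: [0.082, 0.997, -0.001, -0.001]
wrist_force: [0.2, 0.5, -0.7]
grip_width: 0.0135
finger_force: 29.9
```

Emit:
{"name": "move_arm", "arguments": {"slide": [[0,0,0],[0,0,0]], "spin": [0,0]}}

```text
t: 25.75
eef_pos: [0.565, -0.0216, 0.1211]
orientation: [0.08, 0.997, 0.0, -0.0]
wrist_force: [-0.0, -0.2, -0.2]
grip_width: 0.0138
finger_force: 29.9
```

```bash
python3 - <<'E'
from h import *
planw([.566,-.022,.05],2.9807,[1]*4)
E
```

```text
pos [ 0.565  -0.0216  0.1211] yaw 2.9814 
 [[-0.3, -0.1, 17.8], [-0.3, -0.1, 17.8], [-0.3, -0.1, 17.8], [-0.3, -0.1, 17.8]] 
 [0.0, 0.0, 0.0, 0.0]
```

Emit:
{"name": "move_arm", "arguments": {"slide": [[-0.3,0,18],[-0.3,0,18],[-0.3,0,18],[0,0,14],[0,0,8],[0,0,6],[0,0,3],[0,0,0]], "spin": [0,0,0,0,0,0,0,0]}}

```text
t: 26.75
eef_pos: [0.5663, -0.0229, 0.0358]
orientation: [0.081, 0.997, 0.0, 0.0]
wrist_force: [-0.3, 1.9, -1.2]
grip_width: 0.0138
finger_force: 30.0
```

Emit:
{"name": "move_arm", "arguments": {"slide": [[0,0,1],[0,0,1],[0,0,0]], "spin": [0,0,0]}}

```text
t: 27.12
eef_pos: [0.5664, -0.023, 0.0339]
orientation: [0.081, 0.997, 0.0, 0.0]
wrist_force: [-0.6, 2.5, 0.6]
grip_width: 0.0137
finger_force: 30.0
```

Emit:
{"name": "move_arm", "arguments": {"slide": [[0,0,0.7],[0,0,0],[0,0,0],[0,0,0],[0,0,0],[0,0,0],[0,0,0],[0,0,0]], "spin": [0,0,0,0,0,0,0,0], "claw": 1}}

```text
t: 28.12
eef_pos: [0.5662, -0.0232, 0.033]
orientation: [0.081, 0.997, 0.0, 0.0]
wrist_force: [0.4, -0.5, 0.0]
grip_width: 0.0889
finger_force: 0.0
```

Emit:
{"name": "move_arm", "arguments": {"slide": [[0,0,-15],[0,0,-30],[0,0,-30],[0,0,-30],[0,0,-10],[0,0,0],[0,0,0]], "spin": [0,0,0,0,0,0,0]}}

```text
t: 29.0
eef_pos: [0.5655, -0.0231, 0.1471]
orientation: [0.081, 0.997, -0.0, -0.001]
wrist_force: [0.2, -0.2, -0.7]
grip_width: 0.0919
finger_force: 0.0
```

```bash
python3 - <<'E'
from h import *
s=observe(); print(s["t"],s["eef_pos"],s["grip_width"])
f=grab_frame("wrist"); save(f,"pics/w9.png"); c=f["color"].astype(int)
m=np.zeros((400,640),np.uint8); m[100:260,290:360]=(c[100:260,290:360].max(2)<45)
n,l,st,ce=cv2.connectedComponentsWithStats(m); k=1+np.argmax(st[1:,4]); print(st[k])
v,u=np.nonzero(l==k); P=np.array([onz(f,a,b,.046)[:2] for a,b in zip(u,v)],np.float32); r=cv2.minAreaRect(P); print(r,cv2.boxPoints(r).round(4).tolist())
E
```

```text
29.0 [ 0.56549062 -0.02312269  0.14707275] 0.09186123491444
[ 310  129   17  115 1806]
((0.5506421327590942, -0.020878875628113747), (0.013395669870078564, 0.10032990574836731), 81.03433227539062) [[0.5, -0.019700000062584877], [0.5992000102996826, -0.03530000150203705], [0.6011999845504761, -0.022099999710917473], [0.5020999908447266, -0.006399999838322401]]
```

```bash
python3 -c "
from station import hand_in
print(hand_in())"
```

```text
the job is handed in; nothing more can be done
None
```

The chamber is on the rails under the clips and was pressed against the stop bar for over half a second, at about 5 N above the clip force. The lifter is back in its rest and released; I handed in at about 29 s, and no verdict was shown.

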